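# Slide a test tile out of its holder and lay it on the stand

### The job

The thin blue test tile lies sunk in the channel of its holder, where it cannot be gripped. Press on it lightly from above (it is brittle: 25 N at most) and slide it out through the open end until about a third of its length overhangs, then pinch the overhanging end by its two long edges, lift it out and lay it gently, flat, centred and lengthwise on the narrow yellow stand. Do not let it drop onto the bench, and leave the two jars and the tape roll where they are.

Things in the scene. Friction and masses are not known exactly. Their poses are not given: they have to be found in the camera images.
- tile_center (a point): centre of the test tile, 120 (own x, long) x 56 (y) x 4 mm (z up), about 90 g: slippery white glazed body with a matt blue face on top (fingertip friction about 0.9), inset 1 mm all round. At the start it lies in the channel, long axis along it, its rear end within 4 mm of the rear wall, its front end about 8 mm inside the open end
- holder: grey block with aluminium rails, fixed, 136 (x) x 88 (y) x 66 mm. Origin: centre of its underside; -x is the channel's open end (x = -68 mm). Channel 60 mm wide, floor 60 mm up, tile top 64, rails and rear wall (x = 62 to 68 mm) 66. A sprung brass nose in the +y rail at x = +32 mm pushes about 8 N sideways on the tile and brakes it until it is some 30 mm out; channel friction about 0.2
- bed: the white floor plate of the channel, 128 x 59.5 x 5 mm, fixed in the holder; origin at the centre of the holder, 55 mm above the holder's underside, axes as the holder's. It carries the tile: the load of the tile on it is the pressing force
- holder_mouth (a point): centre of the open end of the channel, on its floor; axes as the holder's: the tile leaves along -x. The tile would tip off when its centre passes this point
- stand_top (a point): centre of the top of the stand, 60 mm above the bench: a yellow bar 110 (own x, long) x 32 (y) mm on two posts, on a black foot 120 x 84 x 8 mm; fixed. The tile is wider than the bar, so fingers pass down on either side of the bar
- jar_blue: white jar with a blue lid, 72 mm across, 85 mm high; loose bystander; origin at the centre of its underside
- jar_red: white jar with a red lid, 68 mm across, 65 mm high; loose bystander; origin at the centre of its underside
- tape: tan tape roll lying flat, 68 mm across, 18 mm high; loose bystander; origin at the centre of its underside
Not all that is in view belongs to the job. Leave any turquoise look-alike of the part that bears tile_center alone.

How it is judged:
On the way, in this order (a step that is already met when the one before it is completed fails the run):
1. the tile lies flat in the channel and overhangs its open end by 26 to 58 mm (x of tile_center in the frame of holder_mouth between 0.002 and 0.034 m and z of tile_center in the frame of holder_mouth below 0.005 m and angle between tile_center's own z axis and vertical below 0.06 rad and contact force between tile and bed above 0.2 N), for 0.2 s.
2. the tile is held in the fingers and lifted clear of the channel (centre 20 mm over its floor) (z of tile_center in the frame of holder_mouth above 0.02 m and contact force between the fingers and tile above 0.5 N), for 0.1 s.
At the end, for the whole second after the job is handed in: the tile lies at rest and flat (within 0.06 rad) on the stand's bar, its centre within 12 mm of the bar's centre and its long axis within 0.17 rad of the bar's (either way round) (horizontal distance between tile_center and stand_top below 0.012 m and z of tile_center in the frame of stand_top between 0 and 0.006 m and angle between the x axis of tile_center and the x axis of stand_top, either way round below 0.17 rad and angle between tile_center's own z axis and vertical below 0.06 rad and linear speed of tile below 0.02 m/s); the robot touches nothing.
It fails at once if the tile is pressed on the channel floor with more than 25 N (contact force between tile and bed above 25 N).
It fails at once if the tile hits or is pressed on the stand with more than 25 N (contact force between tile and stand above 25 N).
It fails at once if the tile drops towards the bench (height (world z) of tile_center below 0.045 m).
It fails at once if a bystander is moved by more than 15 mm (distance of any of jar_blue, jar_red, tape from where it was at the start of the episode above 0.015 m).
It also fails if it takes over 72 s, if anything falls off the work surface, if the arm or the gripper's body presses on something with over 40 N, if the wrist force passes 120 N, or if a joint passes its speed limit or range.

### The arm

A 6-joint arm with a two-finger parallel gripper is mounted at the origin on a cart in front of the work surface, level with it; the furniture and walls round the work are solid. World frame = base frame: x ahead of the robot, y to its left, z up, the work surface at z = 0. Lengths are in m, angles in rad, forces in N, time in s.
With the tool pointing down it reaches from about 0.25 to 0.725 m from the base axis. Payload 9.7 kg.
Tool frame: the origin (TCP) lies at the very end of the fingers, on their centre line; the grasp point (between the pads) lies 19 mm behind it; z points along the fingers, x is the direction in which the jaws open and shut, and the axes are right-handed (so a half turn about z gives the same grasp; the last joint's range is limited). The gripper opens to 85 mm and grips with 20 to 120 N. Pads are 22 mm wide; open, the fingers measure 114 mm over their backs; the gripper's body (76 mm by 85 mm) begins 54 mm behind the grasp point. The pads swing forward as they close: fully open they stand 13 mm farther back than shut.
Start: joints at [1.2, 0.087, 0.176, 1.66, 0, 1.571], TCP at [0.199, 0.513, 0.231] pointing down, gripper open.
Joint ranges: [-3.13, 3.13], [-0.85, 1.81], [-1.15, 1.24], [-2.2, 2.28], [-1.44, 1.52], [-3.14, 3.14]. Speed limits (rad/s): [2.22, 2.22, 2.57, 3.14, 3.14, 3.14].

### API

Orientations are given as a rotation vector (axis times angle).
In Python, from workcell import arm gives the robot as it stands.
- The arm moves only by the tool servo_tool, never from a script. Its argument "plan" is a list that holds one entry, the list of rows, each a list of 4 numbers: the shift along the tool's x, y, z in m, then the turn about the tool's z in units of 6 degrees (1.0 is 6 degrees). In form: [[[x, y, z, roll], ...]]. A call has 1 to 12 rows; each row shifts and turns the commanded pose from where the row before left it, along the tool's axes as they then stand; what a row does not reach is not made up. A row lasts 1/10 s, in which the tool goes at most 50 mm and 8.59 degrees, less where a joint would pass 70% of its speed; a pose out of reach is approached as far as the arm can. A call with a gripper value outside its range is refused whole. "gripper" is the closure in counts, from 0 (fully open) to 255 (shut), set as the call begins (left out, the last holds). The fingers move at their own pace and stop on an object; the grip force is fixed at half the most. Time passes only in rows, so rows that do not move let the fingers close. It gives the time, the measured TCP pose, the force and the opening at its end, in the units of the state.
- arm.state(): the state, without advancing time (a new reading comes with each control period).
- arm.capture(name): name is "scene" or "top"; returns a dict with "pixels" (420x560x3 uint8, red, green, blue), "fx", "fy", "cx", "cy" (pixels), "view" (4x4, takes a point from world to camera coordinates). Camera axes: x right, y up, looking along -z (the intrinsics and any distortion apply to the point x, -y, -z); pixel columns grow to the right and rows downward; lengths in m; the calibration is good to about 2 mm. A picture is of the moment at which its call begins. There is no depth.
- arm.job_done(): hands the job in, once; it reports no verdict.
Trained networks look in a picture, given as the dict that the camera call returned (one of the last four; its "shot" number tells which), for a name from the list of things; names that differ only in an ending like _2 or _b are one class to them, and where a whole thing is asked for, a point or a joint stands for the part that bears it (a point fixed in the world has none). Each returns a list of dicts, best first, with "confidence" (0 to 1); they miss things now and then, are a little off and sometimes report something else, mostly with a low value. They report only what shows in the picture. A call takes as long as a camera call. They do not tell look-alikes from the thing itself.
- arm.masks_of(name, picture): "pixels" (420x560 bool, what is visible of it) and "box" ([centre column, centre row, width, height] in pixels, round what is visible of it).
- arm.tip_of(name, picture): "centre" ([row, column] in pixels: a listed point, or the origin of a listed thing).
The state is a dict: "time_s": time; "q": joint angles; "joint_vel": joint speeds; "effort": joint torques, N m; "eef_pos": TCP position; "tcp_rot": TCP orientation; "force": force on the tool from outside, world axes, zero at the start; "ft_torque": the same for the moment, N m; "opening": opening from 0.0 (shut) to 1.0 (fully open).
Only numpy, scipy, OpenCV 4.12 (cv2) and the standard library are available. Lean on these libraries where they do the work, as an engineer would, in place of code of your own. Each camera call takes 0.05 s, during which the arm holds its last target. There are 200 camera calls.

## Working session

There is one attempt and no reset: what is moved stays moved. The work goes in short steps, Python scripts to look and compute and a tool call to move; the robot and the scene stay as the last step left them, time stands still between calls to the robot, and variables do not carry over. Pictures are saved under pics/ and viewed, about 8 in all and at most 12, crops included, and the job is handed in when it is done.

Besides the shell and the picture viewer there is one more tool, called after "Call:" by a JSON object that holds its "name" and its "arguments", one argument or row to a line. servo_tool: Moves the arm, as the interface text tells. Its arguments: {"type":"object","properties":{"plan":{"type":"array","items":{"type":"array","items":{"type":"array","items":{"type":"number"}}}},"gripper":{"type":"number"}},"required":["plan"]}

```bash
mkdir -p pics
cat > h.py <<'E'
import numpy as np, cv2
from workcell import arm
def save(c,n): cv2.imwrite(f'pics/{n}.png',cv2.cvtColor(c['pixels'],cv2.COLOR_RGB2BGR))
def ray(c,row,col):
    V=np.array(c['view']);R=V[:3,:3];o=-R.T@V[:3,3]
    d=R.T@np.array([(col-c['cx'])/c['fx'],-(row-c['cy'])/c['fy'],-1]);return o,d
def at(c,row,col,z):
    o,d=ray(c,row,col);return o+d*(z-o[2])/d[2]
def proj(c,p):
    V=np.array(c['view']);q=V[:3,:3]@np.array(p)+V[:3,3]
    return np.array([c['cy']+c['fy']*(-q[1])/(-q[2]),c['cx']+c['fx']*q[0]/(-q[2])])
E
python3 - <<'E'
from h import *
Z=dict(tile_center=.062,holder=0,holder_mouth=.06,stand_top=.06,jar_blue=0,jar_red=0,tape=0,bed=.055)
s=arm.state();print(s)
for n in('top','scene'):
    c=arm.capture(n);save(c,n+'0');print(n,{k:v for k,v in c.items() if k not in('pixels',)})
    for k,z in Z.items():
        for t in arm.tip_of(k,c)[:3]:
            print(k,np.round(t['centre'],1),round(t['confidence'],2),np.round(at(c,*t['centre'],z),4))
E
```

```text
{'time_s': 0.0, 'q': array([ 1.19997742e+00,  8.74653798e-02,  1.75125517e-01,  1.65979406e+00,
       -1.68071309e-05,  1.57075221e+00]), 'joint_vel': array([-0.00162198, -0.00119051,  0.00247848,  0.0009371 , -0.00119448,
       -0.00056255]), 'effort': array([-7.85583943e-04, -5.20386028e+01,  4.64806294e+01,  1.60338212e-02,
       -3.47669823e-05, -3.43772072e-06]), 'eef_pos': array([0.19922969, 0.51240148, 0.23057573]), 'tcp_rot': array([ 2.59221405e+00,  1.77347004e+00, -1.71881620e-03]), 'force': array([ 0.80951142,  0.25563914, -0.28814094]), 'ft_torque': array([ 0.00213443, -0.00710085, -0.02763984]), 'opening': 1.00092557105099}
top {'fx': 447.15290281875406, 'fy': 447.15290281875406, 'cx': 286.9556873637237, 'cy': 212.02290853716875, 'view': array([[-0.01821514, -0.99980344, -0.00782821, -0.10338861],
       [ 0.98915248, -0.0191614 ,  0.14563724, -0.54069232],
       [-0.14575862, -0.00509049,  0.98930709, -1.1134571 ],
       [ 0.        ,  0.        ,  0.        ,  1.        ]]), 'shot': 1}
tile_center [217.7 337.2] 0.69 [ 0.5184 -0.2399  0.062 ]
tile_center [242.8 171
[... 722 characters left out ...]
00214868, -0.39439455],
       [ 0.59760498,  0.4311092 ,  0.67602747, -0.34552871],
       [-0.54996027, -0.39314305,  0.73687329, -0.80030869],
       [ 0.        ,  0.        ,  0.        ,  1.        ]]), 'shot': 2}
tile_center [207.8 192.1] 0.83 [0.4374 0.1271 0.062 ]
tile_center [268.2 320.6] 0.23 [ 0.4735 -0.254   0.062 ]
holder [266.1 319.7] 0.89 [ 0.5164 -0.2299  0.    ]
holder_mouth [266.4 305.2] 0.84 [ 0.4578 -0.2213  0.06  ]
stand_top [204.6 241.2] 0.92 [0.5246 0.0298 0.06  ]
jar_blue [198.8 307.9] 0.96 [ 0.6995 -0.0742  0.    ]
jar_blue [204.8 240.6] 0.64 [0.5644 0.0712 0.    ]
jar_red [280.1 389.8] 0.72 [ 0.5822 -0.3925  0.    ]
tape [279.5 255.2] 0.82 [ 0.3893 -0.1219  0.    ]
```

View images.

Run:
```python
import cv2,numpy as np
a=cv2.imread('pics/top0.png');b=cv2.imread('pics/scene0.png')
cv2.imwrite('pics/top0b.png',cv2.resize(a,(800,600),interpolation=cv2.INTER_CUBIC))
crop=cv2.resize(a[180:280,270:410],None,fx=5,fy=5,interpolation=cv2.INTER_CUBIC)
cv2.imwrite('pics/crop0.png',crop)
```

```text
(no output)
```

View pics/top0b.png

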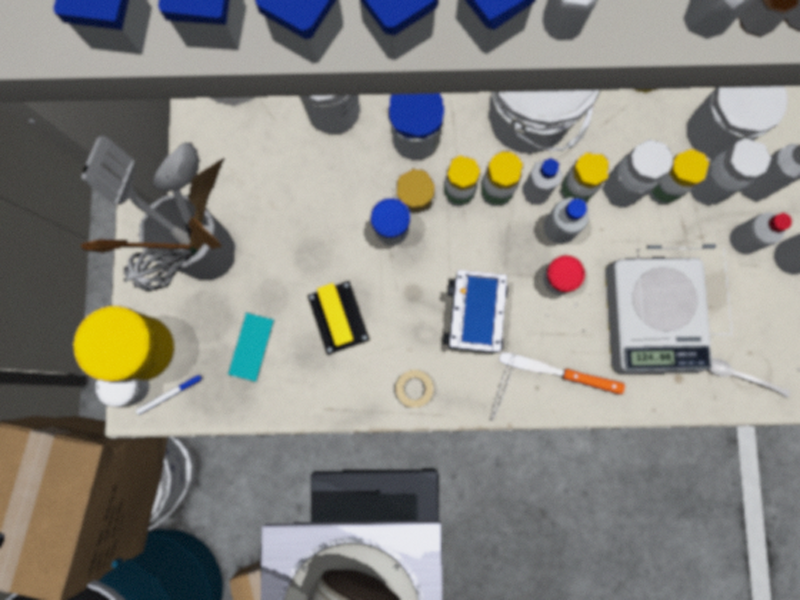

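View pics/scene0.png

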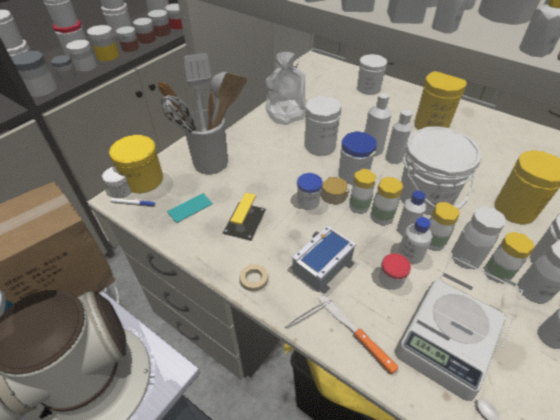

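View pics/crop0.png

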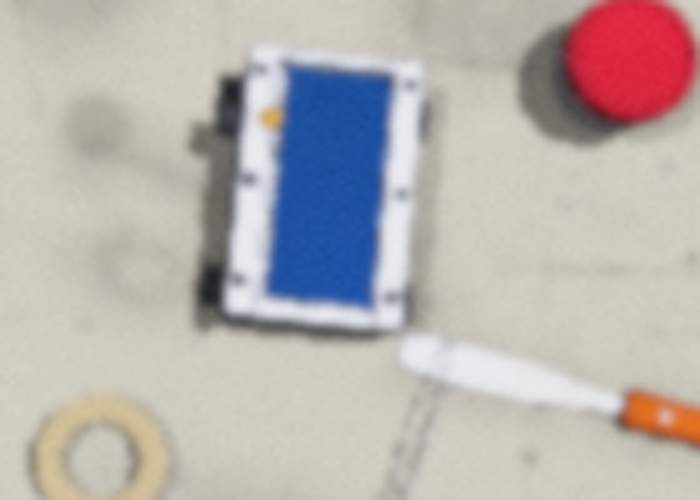

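```bash
cat >> h.py <<'E'
def blob(c,near,kind,z,half=60):
    hsv=cv2.cvtColor(c['pixels'],cv2.COLOR_RGB2HSV)
    lo,hi={'blue':((100,110,40),(125,255,255)),'yellow':((20,120,90),(35,255,255))}[kind]
    m=cv2.inRange(hsv,lo,hi);k=np.zeros_like(m);r,q=proj(c,near);r,q=int(r),int(q)
    k[max(r-half,0):r+half,max(q-half,0):q+half]=255;m&=k
    n,l,st,ce=cv2.connectedComponentsWithStats(m)
    d=[np.hypot(ce[i][1]-r,ce[i][0]-q)-(st[i,4]>60)*1000 for i in range(1,n)]
    m=(l==1+int(np.argmin(d))).astype(np.uint8)
    ct=max(cv2.findContours(m,cv2.RETR_EXTERNAL,cv2.CHAIN_APPROX_NONE)[0],key=cv2.contourArea)[:,0]
    W=np.array([at(c,y,x,z)[:2] for x,y in ct])
    (cx,cy),(w,h),a=cv2.minAreaRect((W*1000).astype(np.float32))
    if w<h: w,h,a=h,w,a+90
    a=(a+90)%180-90
    ys,xs=np.nonzero(m); cen=at(c,ys.mean(),xs.mean(),z)[:2]
    return dict(c=np.round([cx/1000,cy/1000],4),cen=np.round(cen,4),size=np.round([w,h],1),deg=round(a,2))
E
python3 - <<'E'
from h import *
for n in('top','scene'):
    c=arm.capture(n)
    print(n,'tile',blob(c,(.517,-.235,.064),'blue',.064))
    print(n,'bar',blob(c,(.52,.02,.06),'yellow',.06))
    if n=='top':
        m=max(arm.masks_of('holder',c),key=lambda t:t['confidence'])['pixels'].astype(np.uint8)
        hsv=cv2.cvtColor(c['pixels'],cv2.COLOR_RGB2HSV)
        bl=cv2.inRange(hsv,(0,0,195),(180,60,255))|cv2.inRange(hsv,(100,110,40),(125,255,255))
        m=m*(cv2.dilate(bl,np.ones((2,2)))>0)
        ct=max(cv2.findContours(m.astype(np.uint8),0,1)[0],key=cv2.contourArea)[:,0]
        W=np.array([at(c,y,x,.066)[:2] for x,y in ct]);print('holder',cv2.minAreaRect((W*1000).astype(np.float32)))
E
```

```text
top tile {'c': array([ 0.5209, -0.2352]), 'cen': array([ 0.5204, -0.2354]), 'size': array([115.9,  51. ]), 'deg': -7.27}
top bar {'c': array([0.5186, 0.0204]), 'cen': array([0.5178, 0.0201]), 'size': array([110.9,  36. ]), 'deg': 18.02}
holder ((518.8231201171875, -234.3228759765625), (90.13933563232422, 138.5195770263672), 84.14822387695312)
scene tile {'c': array([ 0.5219, -0.2357]), 'cen': array([ 0.5195, -0.2361]), 'size': array([113.9,  48.3]), 'deg': -7.37}
scene bar {'c': array([0.5191, 0.0186]), 'cen': array([0.5152, 0.0174]), 'size': array([111.9,  33.9]), 'deg': 18.64}
```

Blue tile sits in the holder at top px (337,218); the look-alike is the turquoise strip at top (175,243) / scene (190,208), and other blue things are the jar lids at (273,152) and (290,78). I choose the tile in the holder: the crop shows the rails, the brass nose on the left (+y) and the open end at the bottom, towards the robot.

Call:
{"name": "servo_tool", "arguments": {
  "plan": [
    [[0, 0, 0, -1.17], [0, 0, 0, -1.17], [-0.039, 0.0244, 0, 0], [-0.039, 0.0244, 0, 0], [-0.039, 0.0244, 0, 0], [-0.039, 0.0244, 0, 0], [-0.039, 0.0244, 0, 0], [-0.039, 0.0244, 0, 0], [-0.039, 0.0244, 0, 0], [-0.039, 0.0244, 0, 0], [-0.039, 0.0244, 0, 0], [-0.039, 0.0244, 0, 0]]
  ],
  "gripper": 255
}}

```text
time_s: 2.25
eef_pos: [0.3928, 0.0933, 0.2316]
tcp_rot: [2.356, 2.077, 0.001]
force: [0.4, 1.1, -0.0]
opening: -0.003
```

Call:
{"name": "servo_tool", "arguments": {
  "plan": [
    [[-0.038, 0.0235, 0, 0], [-0.038, 0.0235, 0, 0], [-0.038, 0.0235, 0.01, 0], [-0.038, 0.0235, 0.02, 0], [-0.038, 0.0235, 0.02, 0], [-0.038, 0.0235, 0.02, 0], [-0.038, 0.0235, 0.02, 0], [-0.038, 0.0235, 0.02, 0], [0, 0, 0.01, 0], [0, 0, 0, 0], [0, 0, 0, 0]]
  ]
}}

```text
time_s: 3.35
eef_pos: [0.5406, -0.2294, 0.1118]
tcp_rot: [-2.356, -2.078, -0.0]
force: [-0.4, -0.4, 0.6]
opening: 0.001
```

Run:
```python
from h import *
s=arm.state();p=s['eef_pos'];print(p,s['tcp_rot'],s['force'],s['q'])
c=arm.capture('top');save(c,'top1')
u=np.array([.992,-.127]);print('rel',(p[:2]-[.5205,-.2353])@u,(p[:2]-[.5205,-.2353])@[.127,.992])
r,q=map(int,proj(c,p));print(proj(c,p))
im=cv2.cvtColor(c['pixels'],4)[r-50:r+50,q-65:q+65];cv2.imwrite('pics/crop1.png',cv2.resize(im,None,fx=5,fy=5))
```

```text
[ 0.54063746 -0.22942065  0.11184761] [-2.35614439e+00 -2.07782425e+00 -2.19707099e-04] [-0.40102498 -0.38861498  0.64315344] [-4.01410818e-01  1.63409019e-01  2.97538417e-02  1.43720050e+00
  1.83517473e-04 -2.76035345e-01]
rel 0.01922967937186275 0.008389769317693268
[205.91192536 334.65888562]
```

View pics/crop1.png

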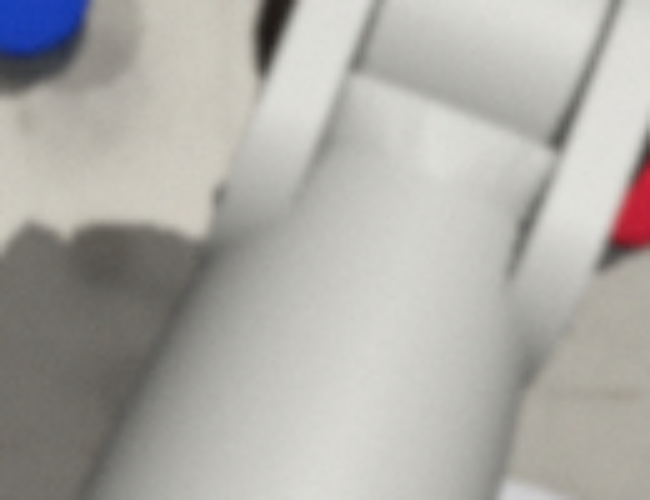

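The top view is blocked by the arm (only gripper and wrist show), so I'll go by the measured pose and force.

Call:
{"name": "servo_tool", "arguments": {
  "plan": [
    [[-0.004, 0.004, 0.01, 0], [-0.0042, 0.004, 0.01, 0], [0, 0, 0.012, 0], [0, 0, 0.01, 0], [0, 0, 0, 0], [0, 0, 0.002, 0], [0, 0, 0, 0], [0, 0, 0, 0]]
  ]
}}

```text
time_s: 4.2
eef_pos: [0.548, -0.2393, 0.0677]
tcp_rot: [2.356, 2.077, 0.0]
force: [-0.8, 0.4, -0.3]
opening: 0.004
```

Call:
{"name": "servo_tool", "arguments": {
  "plan": [
    [[0, 0, 0.001, 0], [0, 0, 0.001, 0], [0, 0, 0.0007, 0], [0, 0, 0.0003, 0], [0, 0, 0, 0], [0, 0, 0, 0]]
  ]
}}

```text
time_s: 4.8
eef_pos: [0.5477, -0.2392, 0.0643]
tcp_rot: [-2.357, -2.077, 0.0]
force: [0.2, -0.6, -0.1]
opening: -0.001
```

Call:
{"name": "servo_tool", "arguments": {
  "plan": [
    [[0, 0, 0.0003, 0], [0, 0, 0, 0], [0, 0, 0, 0]]
  ]
}}

```text
time_s: 5.1
eef_pos: [0.5478, -0.2393, 0.0641]
tcp_rot: [2.357, 2.077, 0.0]
force: [-0.7, 0.0, 1.2]
opening: 0.003
```

Call:
{"name": "servo_tool", "arguments": {
  "plan": [
    [[0, 0, 0.0003, 0], [0, 0, 0, 0], [0, 0, 0, 0]]
  ]
}}

```text
time_s: 5.4
eef_pos: [0.5478, -0.2392, 0.0641]
tcp_rot: [2.356, 2.077, 0.0]
force: [-1.5, 1.0, 5.3]
opening: -0.005
```

Call:
{"name": "servo_tool", "arguments": {
  "plan": [
    [[0, 0, 0.0004, 0], [0, 0, 0, 0], [0, 0, 0, 0]]
  ]
}}

```text
time_s: 5.7
eef_pos: [0.5478, -0.2393, 0.0641]
tcp_rot: [2.356, 2.077, 0.0]
force: [-2.6, 1.4, 8.4]
opening: -0.002
```

Call:
{"name": "servo_tool", "arguments": {
  "plan": [
    [[0, 0, 0.0002, 0], [0, -0.001, 0, 0], [0, -0.002, 0, 0], [0, -0.002, 0, 0], [0, -0.002, 0, 0], [0, -0.001, 0, 0], [0, 0, 0, 0]]
  ]
}}

```text
time_s: 6.4
eef_pos: [0.5408, -0.2384, 0.0641]
tcp_rot: [2.355, 2.076, 0.003]
force: [2.7, 0.9, 6.8]
opening: -0.001
```

Call:
{"name": "servo_tool", "arguments": {
  "plan": [
    [[0, 0, 0.0003, 0], [0, -0.002, 0, 0], [0, -0.003, 0, 0], [0, -0.003, 0, 0], [0, -0.003, 0, 0], [0, -0.003, 0, 0], [0, -0.002, 0, 0], [0, 0, 0, 0]]
  ]
}}

```text
time_s: 7.2
eef_pos: [0.525, -0.2364, 0.0641]
tcp_rot: [2.354, 2.076, 0.003]
force: [2.8, 0.8, 8.7]
opening: 0.0
```

Run:
```python
from h import *
c=arm.capture('scene');save(c,'s1')
r,q=map(int,proj(c,(.50,-.23,.066)))
cv2.imwrite('pics/crop2.png',cv2.resize(cv2.cvtColor(c['pixels'],4)[r-55:r+55,q-70:q+70],None,fx=5,fy=5))
```

```text
(no output)
```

View pics/crop2.png

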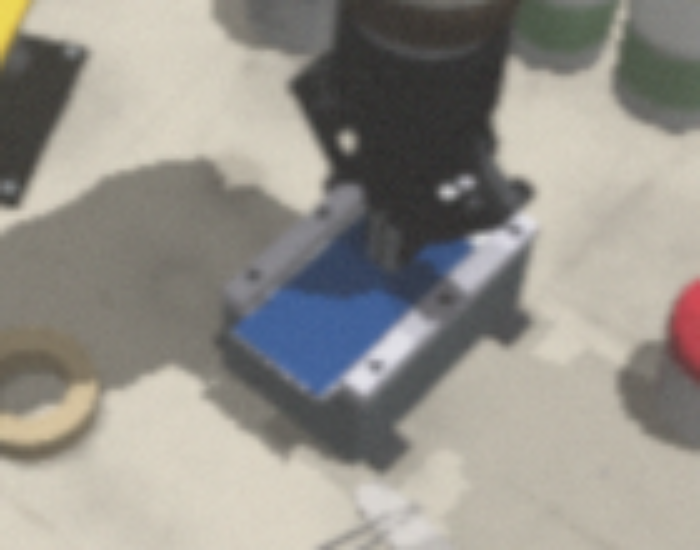

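The tile follows the finger; its front edge is now about 15 mm past the mouth (crop px (230,330)–(320,390)). Continuing.

Call:
{"name": "servo_tool", "arguments": {
  "plan": [
    [[0, -0.002, 0, 0], [0, -0.003, 0, 0], [0, -0.003, 0, 0], [0, -0.003, 0, 0], [0, -0.003, 0, 0], [0, -0.003, 0, 0], [0, -0.003, 0, 0], [0, -0.003, 0, 0], [0, -0.002, 0, 0], [0, 0, 0, 0]]
  ]
}}

```text
time_s: 8.25
eef_pos: [0.4999, -0.2332, 0.064]
tcp_rot: [2.355, 2.076, 0.002]
force: [1.3, 1.5, 9.6]
opening: -0.001
```

Run:
```python
from h import *
c=arm.capture('scene');save(c,'s2')
r,q=map(int,proj(c,(.48,-.23,.066)))
cv2.imwrite('pics/crop3.png',cv2.resize(cv2.cvtColor(c['pixels'],4)[r-55:r+55,q-70:q+70],None,fx=5,fy=5))
u=np.array([.992,-.127]);v=np.array([.127,.992]);h=np.array([.5205,-.2353])
for L in(20,30,40,50,60):
  print(L,[np.round((proj(c,[*(h-u*(.068+L/1e3)+v*k*.027),.064])-[r-55,q-70])*5) for k in(-1,1)])
```

```text
20 [array([375., 332.]), array([308., 244.])]
30 [array([389., 317.]), array([321., 229.])]
40 [array([403., 303.]), array([334., 215.])]
50 [array([417., 288.]), array([347., 200.])]
60 [array([431., 273.]), array([361., 185.])]
```

View pics/crop3.png

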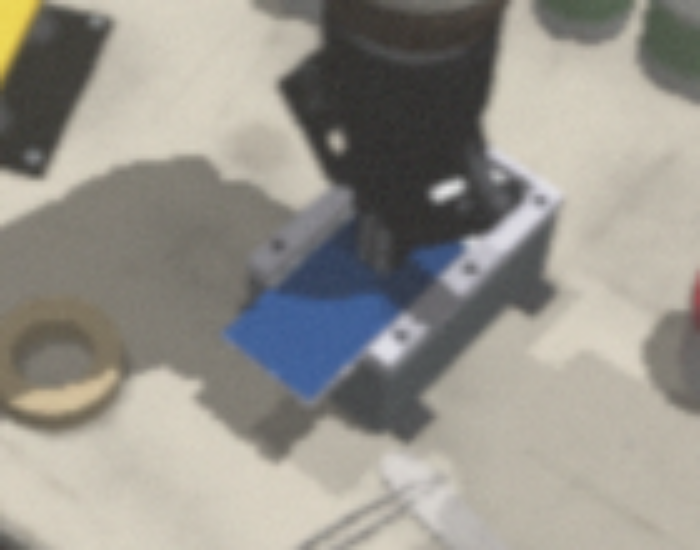

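Front corners at crop (225,332),(308,400) match an overhang of ~39 mm. A little more (6 mm), then release.

Call:
{"name": "servo_tool", "arguments": {
  "plan": [
    [[0, -0.002, 0, 0], [0, -0.002, 0, 0], [0, -0.002, 0, 0], [0, 0, 0, 0], [0, 0, 0, 0], [0, 0, 0, 0], [0, 0, -0.002, 0], [0, 0, -0.01, 0], [0, 0, -0.03, 0], [0, 0, -0.03, 0], [0, 0, -0.02, 0], [0, 0, 0, 0]]
  ]
}}

```text
time_s: 9.5
eef_pos: [0.4941, -0.2329, 0.1582]
tcp_rot: [2.354, 2.075, 0.003]
force: [0.8, -0.7, -0.4]
opening: 0.001
```

Call:
{"name": "servo_tool", "arguments": {
  "plan": [
    [[0, -0.03, 0, 0], [0.001, -0.035, 0, 0], [0, 0, 0, 0], [0, 0, 0, 0], [0, 0, 0, 0], [0, 0, 0, 0]]
  ],
  "gripper": 0
}}

```text
time_s: 10.1
eef_pos: [0.4293, -0.2233, 0.1544]
tcp_rot: [-2.356, -2.077, 0.0]
force: [-1.0, -0.3, -0.7]
opening: 0.988
```

Run:
```python
from h import *
s=arm.state();print(s['eef_pos'],s['opening'])
for n in('scene','top'):
    c=arm.capture(n);save(c,n+'3');
    try: print(n,blob(c,(.467,-.2285,.064),'blue',.064))
    except Exception as e: print(e)
c=arm.capture('scene')
r,q=map(int,proj(c,(.46,-.23,.08)))
cv2.imwrite('pics/crop4.png',cv2.resize(cv2.cvtColor(c['pixels'],4)[r-60:r+60,q-80:q+80],None,fx=5,fy=5))
```

```text
[ 0.42928276 -0.22325056  0.15442084] 0.988251677437233
scene {'c': array([ 0.4775, -0.2299]), 'cen': array([ 0.4664, -0.2306]), 'size': array([93.1, 51.1]), 'deg': -8.53}
attempt to get argmin of an empty sequence
```

View pics/crop4.png

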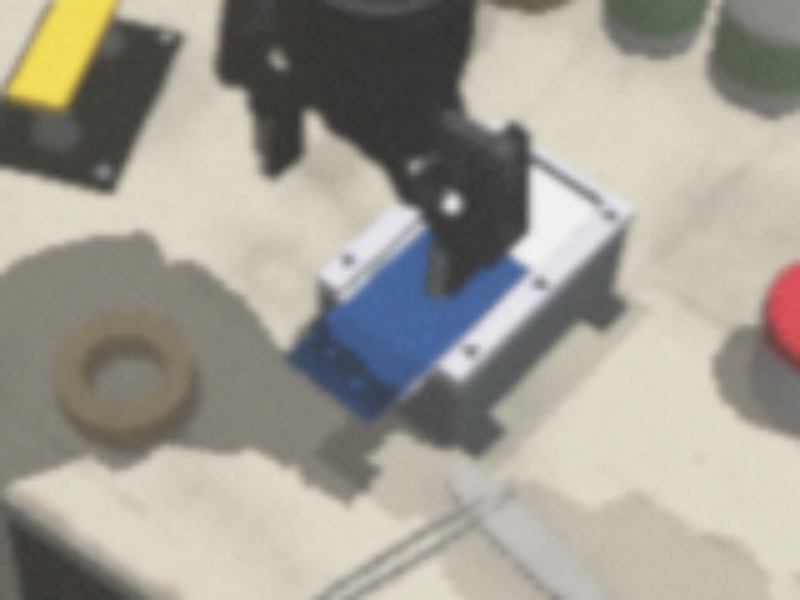

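Tile is flat with ~45 mm overhang (front corners at crop (290,357),(370,420)). Open fingers straddle the overhang; descending.

Call:
{"name": "servo_tool", "arguments": {
  "plan": [
    [[0, 0, 0.03, 0], [0, 0, 0.03, 0], [0, 0, 0.03, 0], [0, 0, 0.02, 0], [0, 0, 0.0075, 0], [0, 0, 0, 0], [0, 0, 0, 0]]
  ]
}}

```text
time_s: 10.95
eef_pos: [0.4294, -0.2234, 0.0383]
tcp_rot: [2.356, 2.077, 0.001]
force: [0.0, -0.5, 0.2]
opening: 1.002
```

Run:
```python
from h import *
s=arm.state();print(s['eef_pos'],s['force'])
c=arm.capture('scene')
r,q=map(int,proj(c,(.44,-.22,.07)))
cv2.imwrite('pics/crop5.png',cv2.resize(cv2.cvtColor(c['pixels'],4)[r-50:r+50,q-65:q+65],None,fx=6,fy=6))
```

```text
[ 0.42941483 -0.22344024  0.03833628] [ 0.03370443 -0.49753094  0.17246581]
```

View pics/crop5.png

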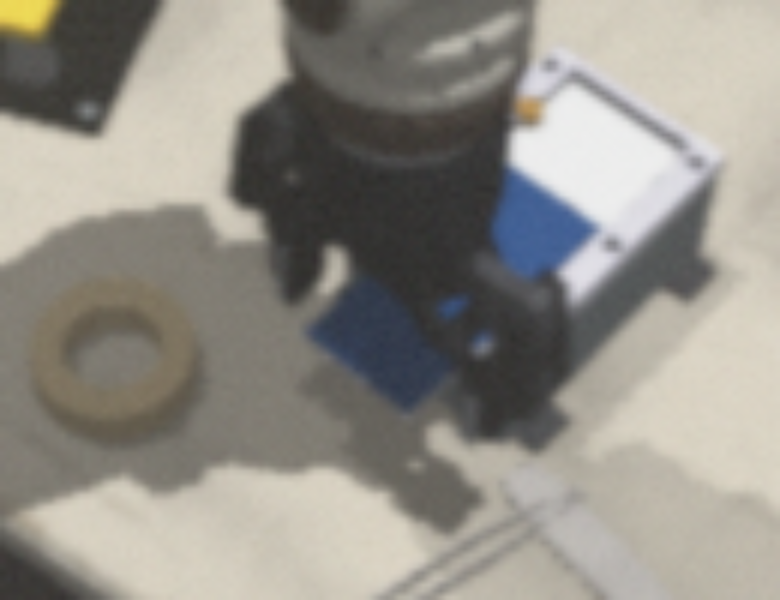

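Fingers straddle the overhang (left finger (300,270), right (515,350)), no contact. Closing.

Call:
{"name": "servo_tool", "arguments": {
  "plan": [
    [[0, 0, 0, 0], [0, 0, 0, 0], [0, 0, 0, 0], [0, 0, 0, 0], [0, 0, 0, 0], [0, 0, 0, 0], [0, 0, 0, 0], [0, 0, 0, 0]]
  ],
  "gripper": 255
}}

```text
time_s: 11.8
eef_pos: [0.4292, -0.2234, 0.0378]
tcp_rot: [2.356, 2.077, 0.001]
force: [0.5, -0.1, 6.4]
opening: 0.627
```

Call:
{"name": "servo_tool", "arguments": {
  "plan": [
    [[0, 0, -0.002, 0], [0, 0, -0.004, 0], [0, 0, -0.008, 0], [0, 0, -0.012, 0], [0, 0, -0.016, 0], [0, 0, -0.02, 0], [0, 0, -0.02, 0], [0, 0, 0, 0], [0, 0, 0, 0], [0, 0, 0, 0]]
  ]
}}

```text
time_s: 12.8
eef_pos: [0.4284, -0.223, 0.1184]
tcp_rot: [-2.356, -2.077, 0.001]
force: [0.4, 0.6, -2.3]
opening: 0.621
```

Run:
```python
from h import *
s=arm.state();print(s['eef_pos'],s['force'],s['ft_torque'],s['opening'])
c=arm.capture('scene')
r,q=map(int,proj(c,(.44,-.22,.14)))
cv2.imwrite('pics/crop6.png',cv2.resize(cv2.cvtColor(c['pixels'],4)[r-50:r+60,q-65:q+75],None,fx=5,fy=5))
```

```text
[ 0.42842631 -0.22297801  0.11839789] [ 0.37226338  0.56163671 -2.28152211] [-0.01637054  0.02860248  0.02297861] 0.620552539446023
```

View pics/crop6.png

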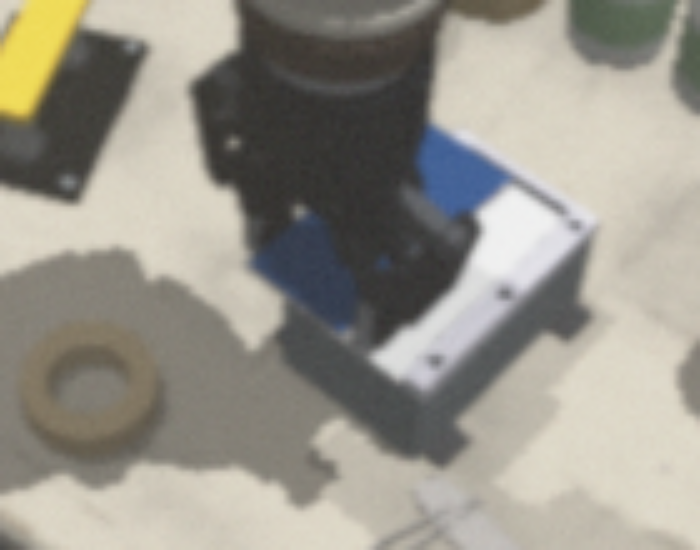

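Run:
```python
from h import *
c=arm.capture('scene')
r,q=map(int,proj(c,(.44,-.22,.14)));o=np.array([r-50,q-65])
p=np.array([.4284,-.2230]);u=np.array([.992,-.127]);v=np.array([.127,.992])
for off in(.036,.040):
  for pit in(0,-.05,.05):
    print(off,pit,[np.round((proj(c,[*(p+u*(off+a)+v*b),.144+pit*(off+a)])-o)[::-1]*5) for a,b in((-.059,.027),(-.059,-.027),(.059,-.027))])
```

```text
0.036 0 [array([238., 265.]), array([332., 336.]), array([505., 176.])]
0.036 -0.05 [array([238., 263.]), array([332., 334.]), array([504., 183.])]
0.036 0.05 [array([238., 266.]), array([332., 337.]), array([506., 169.])]
0.04 0 [array([244., 259.]), array([339., 330.]), array([511., 171.])]
0.04 -0.05 [array([244., 258.]), array([339., 329.]), array([510., 178.])]
0.04 0.05 [array([244., 261.]), array([339., 331.]), array([512., 164.])]
```

Call:
{"name": "servo_tool", "arguments": {
  "plan": [
    [[0, 0, 0, -0.4], [0, 0, 0, -0.7], [0, 0, 0, -0.7], [0, 0, 0, -0.7], [0, 0, 0, -0.7], [0, 0, 0, -0.7], [0, 0, 0, -0.35], [0, 0, 0, 0], [0.01, 0.006, 0, 0], [0.018, 0.011, 0, 0], [0.02, 0.012, 0, 0], [0.02, 0.012, 0, 0]]
  ]
}}

```text
time_s: 14.1
eef_pos: [0.4464, -0.1443, 0.1191]
tcp_rot: [-1.842, -2.545, -0.0]
force: [-0.4, -0.3, -0.2]
opening: 0.625
```

Call:
{"name": "servo_tool", "arguments": {
  "plan": [
    [[0.02, 0.012, 0, 0], [0.02, 0.012, 0, 0], [0.02, 0.012, 0, 0], [0.02, 0.012, 0, 0], [0.02, 0.012, 0, 0], [0.018, 0.011, 0, 0], [0.012, 0.007, 0, 0], [0.005, 0.003, 0, 0], [0, 0, 0, 0], [0, 0, 0, 0], [0, 0, 0, 0]]
  ]
}}

```text
time_s: 15.2
eef_pos: [0.4808, 0.0072, 0.1193]
tcp_rot: [1.841, 2.545, -0.0]
force: [-0.3, -0.4, -1.7]
opening: 0.628
```

Run:
```python
from h import *
s=arm.state();p=s['eef_pos'];print(p,s['tcp_rot'],s['force'],s['opening'],s['q'])
a=2*np.arctan2(s['tcp_rot'][1],s['tcp_rot'][0])-np.pi/2;print('tile yaw',np.degrees(a))
u=np.array([np.cos(a),np.sin(a)]);v=np.array([-u[1],u[0]])
print('err',u@([.5178,.0198]-p[:2]),v@([.5178,.0198]-p[:2]))
c=arm.capture('scene')
r,q=map(int,proj(c,(.50,.01,.13)));o=np.array([r-50,q-65])
im=cv2.resize(cv2.cvtColor(c['pixels'],4)[r-50:r+60,q-65:q+75],None,fx=5,fy=5)
for off in(.04,):
  for x,y in((-.059,.027),(-.059,-.027),(.059,-.027),(.059,.027)):
    w=(proj(c,[*(p[:2]+u*(off+x)+v*y),p[2]+.026])-o)[::-1]*5;cv2.circle(im,tuple(map(int,w)),3,(0,0,255),-1)
cv2.imwrite('pics/crop7.png',im)
```

```text
[0.48081871 0.00720781 0.11928783] [ 1.84129611e+00  2.54537349e+00 -2.12686518e-04] [-0.27558081 -0.42221242 -1.66046987] 0.6283590219308939 [ 1.50711949e-02 -9.13229394e-02 -2.18053739e-01  1.44410741e+00
 -1.37710899e-04 -3.03221806e-01]
tile yaw 18.236845762063588
err 0.0390644273347141 0.00038656040397177377
```

View pics/crop7.png

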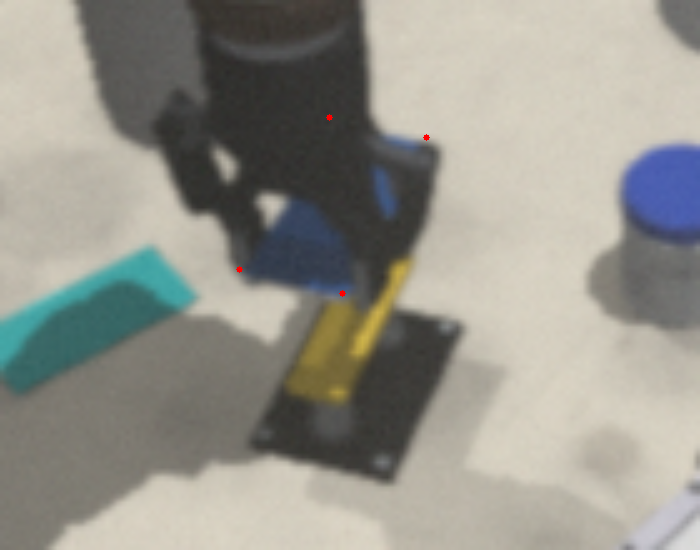

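Tile held flat above the bar; front corners at crop (245,278),(350,293) are within ~2 mm of prediction. Lowering.

Call:
{"name": "servo_tool", "arguments": {
  "plan": [
    [[0, 0, 0.01, 0], [0, 0, 0.015, 0], [0, 0, 0.015, 0], [0, 0, 0.015, 0], [0, 0, 0.01, 0], [0, 0, 0.006, 0], [0, 0, 0.003, 0], [0, 0, 0.002, 0], [0, 0, 0, 0], [0, 0, 0, 0]]
  ]
}}

```text
time_s: 16.25
eef_pos: [0.4812, 0.0079, 0.0437]
tcp_rot: [1.84, 2.546, 0.001]
force: [-0.7, -0.2, -1.4]
opening: 0.628
```

Call:
{"name": "servo_tool", "arguments": {
  "plan": [
    [[0, 0, 0.0005, 0], [0, 0, 0.0005, 0], [0, 0, 0, 0], [0, 0, 0, 0]]
  ]
}}

```text
time_s: 16.65
eef_pos: [0.481, 0.0079, 0.0423]
tcp_rot: [1.84, 2.546, 0.0]
force: [-0.3, -0.6, -1.4]
opening: 0.63
```

Call:
{"name": "servo_tool", "arguments": {
  "plan": [
    [[0, 0, 0.0005, 0], [0, 0, 0.0005, 0], [0, 0, 0.0005, 0], [0, 0, 0, 0], [0, 0, 0, 0]]
  ]
}}

```text
time_s: 17.15
eef_pos: [0.4809, 0.0079, 0.0407]
tcp_rot: [-1.84, -2.546, 0.0]
force: [-0.3, 0.4, -1.5]
opening: 0.627
```

Call:
{"name": "servo_tool", "arguments": {
  "plan": [
    [[0, 0, 0.0005, 0], [0, 0, 0.0005, 0], [0, 0, 0, 0], [0, 0, 0, 0]]
  ]
}}

```text
time_s: 17.55
eef_pos: [0.4809, 0.0078, 0.0398]
tcp_rot: [1.84, 2.546, -0.0]
force: [0.4, 0.4, -1.5]
opening: 0.622
```

Call:
{"name": "servo_tool", "arguments": {
  "plan": [
    [[0, 0, 0.0005, 0], [0, 0, 0.0003, 0], [0, 0, 0, 0], [0, 0, 0, 0]]
  ]
}}

```text
time_s: 17.95
eef_pos: [0.481, 0.0079, 0.039]
tcp_rot: [1.84, 2.546, 0.0]
force: [-0.2, 0.3, -1.3]
opening: 0.626
```

Call:
{"name": "servo_tool", "arguments": {
  "plan": [
    [[0, 0, 0.0003, 0], [0, 0, 0.0003, 0], [0, 0, 0, 0], [0, 0, 0, 0]]
  ]
}}

```text
time_s: 18.35
eef_pos: [0.481, 0.0078, 0.0387]
tcp_rot: [1.84, 2.546, 0.0]
force: [-1.9, 0.5, 3.6]
opening: 0.626
```

Call:
{"name": "servo_tool", "arguments": {
  "plan": [
    [[0, 0, 0.0003, 0], [0, 0, 0, 0], [0, 0, 0, 0]]
  ]
}}

```text
time_s: 18.65
eef_pos: [0.481, 0.0079, 0.0386]
tcp_rot: [1.84, 2.546, 0.0]
force: [-2.7, 0.0, 6.6]
opening: 0.624
```

Call:
{"name": "servo_tool", "arguments": {
  "plan": [
    [[0, 0, 0, 0], [0, 0, 0, 0], [0, 0, 0, 0], [0, 0, 0, 0], [0, 0, 0, 0], [0, 0, 0, 0]]
  ],
  "gripper": 0
}}

```text
time_s: 19.25
eef_pos: [0.4809, 0.0079, 0.038]
tcp_rot: [-1.84, -2.546, 0.0]
force: [-0.0, 0.3, 0.1]
opening: 1.0
```

Call:
{"name": "servo_tool", "arguments": {
  "plan": [
    [[0, 0, -0.005, 0], [0, 0, -0.015, 0], [0, 0, -0.03, 0], [0, 0, -0.04, 0], [0, 0, -0.04, 0], [0, -0.03, -0.02, 0], [0, -0.04, 0, 0], [0, -0.04, 0, 0], [0, -0.04, 0, 0], [0, 0, 0, 0], [0, 0, 0, 0]]
  ]
}}

```text
time_s: 20.35
eef_pos: [0.3386, -0.0395, 0.1896]
tcp_rot: [1.84, 2.543, 0.003]
force: [0.4, 1.0, -0.6]
opening: 1.004
```

Run:
```python
from h import *
s=arm.state();print(s['time_s'],s['eef_pos'],s['force'],s['opening'])
for n in('top','scene'):
    c=arm.capture(n)
    try: print(n,blob(c,(.518,.02,.064),'blue',.064))
    except Exception as e: print(n,e)
r,q=map(int,proj(c,(.50,.01,.06)))
cv2.imwrite('pics/crop8.png',cv2.resize(cv2.cvtColor(c['pixels'],4)[r-50:r+60,q-65:q+75],None,fx=5,fy=5))
```

```text
20.35 [ 0.33855664 -0.03945143  0.18962742] [ 0.44917404  1.01359913 -0.60962411] 1.0036227814718925
top {'c': array([0.5158, 0.0193]), 'cen': array([0.5153, 0.0194]), 'size': array([116.9,  59.7]), 'deg': 17.68}
scene {'c': array([0.5182, 0.0183]), 'cen': array([0.5218, 0.0162]), 'size': array([112.5,  47.5]), 'deg': 20.15}
```

View pics/crop8.png

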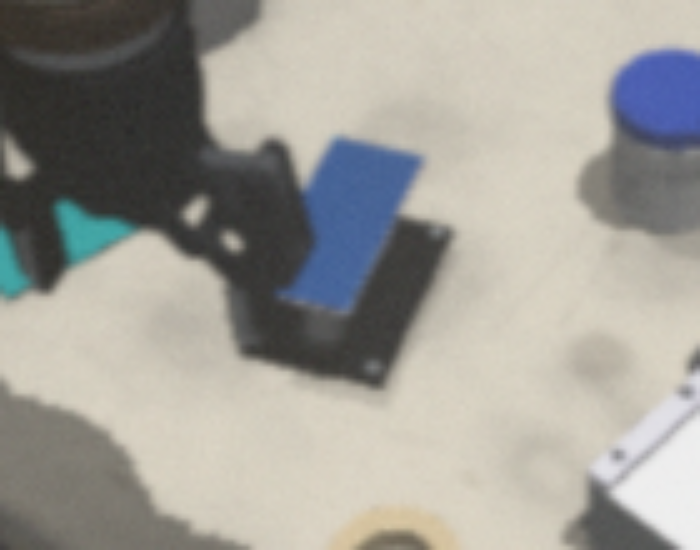

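The tile lies flat on the bar (crop (280–425, 135–310)). In the top view its centre is ~3 mm from the bar's and its yaw is 17.7° against 18.2°. The gripper is clear, so I'm handing in.

```bash
python3 -c "
from workcell import arm
print(arm.job_done(), arm.state()['time_s'])"
```

```text
the job is handed in; nothing more can be done
the job is handed in; nothing more can be done
```

The tile is on the yellow stand, and I handed the job in at about 20 s of the 72 s allowed; no verdict is reported.

- **Slide:** I pressed the tile with about 7–10 N and slid it out to roughly 45 mm of overhang. It then lay flat in the channel.
- **Lift and placing:** I gripped the overhanging end by its long edges and lifted it with no visible slip. I lowered it onto the bar with about 7–8 N of contact force before opening the fingers.
- **Final position:** The top camera puts the tile's centre about 3 mm from the bar's. It lies flat, with its long axis at 17.7° against the bar's 18.2°.
- **Disagreement:** The scene camera gave 20.2° and a centre 0–5 mm off. The gripper partly hid the tile in that view, and both readings are still inside the limits.
- **Not measured:** I did not re-measure the jars and the tape roll at the end. The arm kept well clear of them, and no unexpected contact force showed.

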